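# Put the drive away and hasp the tool case

## Task

Put the small aluminium drive away: lay it flat on the floor of the empty half of the open black case, then shut the orange lid fully, and then swing the steel hasp on the lid's front down over the brass catch until it lies fully home against the case. Do not push against the low light bar in front of the case, and leave the other things on the bench where they are.

Things in the scene. Friction and masses are not known exactly. Their poses are not given: they have to be found in the camera images.
- case: Black open tool case, fixed. 130 mm (its x) by 240 (y) by 75 high, walls and floor 6. Origin: centre of its underside, on the bench. Its front (-x side, with catch) roughly faces the robot's right (world -y); place and yaw vary. A grey bit rack with bits fills the -y (far) half, 68 high; the +y half (nearer the robot) is empty: clear floor x -59 to 59, y -10 to 114
- catch (a point): Middle of the brass catch loop on the case's front, at case x = -72, y = 0, z = 64 mm. The loop is 14 mm high, 4 mm wide, and stands out 13 mm from the front wall on a steel plate 3 mm thick
- lid (a joint): Orange lid, a slab 130 by 240 by 20 mm, black panel on the outer side. Value in rad: 0 = shut, flat on the rim, its top 95 mm above the bench; grows as the front edge rises; 1.57 = upright; at most 1.9. Stiff hinge (friction about 0.25 N m): it stays wherever it is left; pushing on the outer face near its free edge takes 2 to 4 N
- lid_hinge (a point): Middle of the lid's hinge axis, which runs along the case's y at case x = 65, z = 75 mm (far rim). The lid's underside plane runs through the axis
- hasp (a joint): Steel hasp leaf hinged on the lid's front edge: 44 mm wide, 4 thick, 50 long from axis to tip, slot 14 wide at 12 to 30 mm from the axis; last 20 mm solid. Value in rad, relative to the lid: 0 = home, hanging straight down on the catch with the lid shut; 1.57 = straight out in the lid's plane; at most 2.6. Friction about 0.03 N m: stays where left, about 1 N moves it
- hasp_hinge (a point): Middle of the hasp's hinge axis, parallel to the case's y. With the lid shut it lies at case x = -69, y = 0, z = 85 mm; with the hasp home the leaf's outer face is then at case x = -73 mm
- hasp_tip (a point): Middle of the free tip edge of the hasp leaf; with lid shut and hasp home 35 mm above the bench
- drive: Aluminium drive stick with a blue band near its +x end, 85 mm (its x) by 30 mm (its y) by 14 mm thick, about 70 g, lying flat on the bench. Origin: centre of its underside
- lamp: Desk light bar, fixed, nearly the case's origin and axes. White bar: x -109 to -89, y -210 to 130, z 190 to 206 mm, in front of and above the hasp: an upright gripper cannot reach the front of the shut case; come in under the bar, leaning out to the case's front by about 40 deg. Its arm (x -110 to 25, y -209 to -191, same z) sits on a post at x 20, y -200; round foot, radius 45, 12 mm high
- screwdriver: Bystander: red-handled screwdriver lying on the bench, 150 mm long. To be left alone
- pen_cup: Bystander: teal pen cup, 80 mm wide, 120 mm high, pens up to 160 mm. To be left alone
- mouse: Bystander: black computer mouse, 100 by 60 by 33 mm. To be left alone
- carton: Bystander: small carton, 110 by 150 by 60 mm. To be left alone
- adapter: Bystander: green adapter box, 70 by 90 by 35 mm. To be left alone
- screw_tray: Bystander: black screw tray, 90 by 90 by 22 mm. To be left alone
- circuit_board: Bystander: small green circuit board, 50 by 70 mm, 10 mm high. To be left alone
Not all that is in view belongs to the job. Several things have the shape of the drive; the one meant has the colours described above.

How it is judged:
By the outcome, as a careful person would: the job done as asked, in the order asked, and still so for the second after the job is handed in, with the robot touching nothing.
It also fails if it takes over 58 s, if anything falls off the work surface, if the arm or the gripper's body presses on something with over 40 N, if the wrist force passes 120 N, or if a joint passes its speed limit or range.

## Robot

A 6-joint arm with a two-finger parallel gripper is mounted at the origin on the work surface. World frame = base frame: x ahead of the robot, y to its left, z up, the work surface at z = 0. Lengths are in mm, angles in degrees, forces in N, time in s.
With the tool pointing down it reaches from about 300 to 850 mm from the base axis. Payload 4.2 kg.
Tool frame: the origin (TCP) lies midway between the tips of the shut fingers; the grasp point (between the pads) lies 19 mm behind it; z points along the fingers, y is the line along which they close (so a half turn about z gives the same grasp; the last joint's range is limited). The gripper opens to 91 mm and grips with 3 to 60 N. Pads are 32 mm wide; open, the fingers measure 118 mm over their backs; the gripper's body (76 mm by 178 mm) begins 60 mm behind the grasp point.
Start: joints at [-71.219, 18.312, 89.639, -0, 72.044, -1.146], TCP at [195.981, -540.587, 213.976] pointing down, gripper open.
Joint ranges: [-177.97, 177.97], [-48.28, 115.42], [12.27, 149.76], [-77.06, 257.06], [2.81, 150.46], [-146.56, 146.56]. Speed limits (degrees/s): [147.25, 147.25, 180, 180, 180, 180].

## Interface

Orientations are given as [roll, pitch, yaw] about the fixed x, y, z axes, in that order (R = Rz(yaw) Ry(pitch) Rx(roll)).
In Python, from workcell import state, grab_frame, camera_model, job_done gives the robot as it stands.
- The arm moves only by the tool pendant, called after "Call:" as name(argument=value, ...) on one line, values as JSON. Schema: {"type":"object","properties":{"offsets":{"type":"array","items":{"type":"number"},"minItems":6,"maxItems":48},"jaw":{"type":"number"},"squeeze":{"type":"number"},"only":{"type":"string"},"quiet":{"type":"boolean"},"lines":{"type":"string"}},"required":["offsets"],"additionalProperties":false}. offsets is one flat list of numbers that holds 1 to 8 rows one after another, with no inner brackets; each row has 6 numbers: dx, dy, dz in mm, then a rotation vector rx, ry, rz in degrees; each row shifts and turns the commanded pose from where the row before left it, along the tool's axes as they then stand; what a row does not reach is not made up. A row lasts 1/10 s, in which the tool goes at most 50 mm and 8.59 degrees, less where a joint would pass 70% of its speed; a pose out of reach is approached as far as the arm can. jaw is the finger opening in mm, set as the call begins (left out keeps the last). The fingers move at their own pace and stop on an object; squeeze is the grip in N (left out, the last holds). Time passes only in rows, so rows that do not move let the fingers close. The tool returns the time, the measured TCP pose, the force, the opening and the grip force at its end. only (a regular expression) keeps the lines of the reply that match it, lines (a string "A,B") keeps lines A to B, and quiet returns only ok. Input that does not fit is refused with a message, and nothing moves.
- state(): the state, without advancing time (a new reading comes with each control period).
- grab_frame(name): name is "scene" or "top"; returns the picture (420x560x3 uint8, blue, green, red); there is no depth.
- camera_model(name): a dict with "fx", "fy", "cx", "cy" (pixels), "T" (4x4, takes a point from camera to world coordinates). Camera axes: x right, y up, looking along -z (the intrinsics and any distortion apply to the point x, -y, -z); pixel columns grow to the right and rows downward; lengths in mm; the calibration is good to about 2 mm. A picture is of the moment at which its call begins. camera_model takes no time and is no camera call.
- job_done(): hands the job in; it is judged then, once.
The state is a dict: "time_s": time; "qpos": joint angles; "qvel": joint speeds; "effort": joint torques, N m; "ee_pos": TCP position; "ee_rot": TCP orientation; "force": force on the tool from outside, world axes, zero at the start; "torque": the same for the moment, N m; "gripper_width": finger opening in mm; "gripper_force": force on a finger pad.
Only numpy, scipy, OpenCV 4.12 (cv2) and the standard library are available. Lean on these libraries where they do the work, as an engineer would, in place of code of your own. Each camera call takes 0.05 s, during which the arm holds its last target. There are 200 camera calls.

## Working session

There is one attempt and no reset: what is moved stays moved. The work goes in short steps, Python scripts to look and compute and a tool call to move; the robot and the scene stay as the last step left them, time stands still between calls to the robot, and variables do not carry over. Pictures are saved under pics/ and viewed, at most 10 in all, crops included, and the job is handed in when it is done.

```bash
mkdir -p pics; ls; python3 - <<'E'
from workcell import *
import cv2
for n in("scene","top"):
    cv2.imwrite(f"pics/{n}0.png",grab_frame(n)); c=camera_model(n); print(n,{k:(v if k!="T" else [list(map(lambda z:round(float(z),3),r)) for r in v]) for k,v in c.items()})
s=state();print(s)
E
```

```text
pics
scene {'fx': 497.1809196018397, 'fy': 497.1809196018397, 'cx': 273.7602623573457, 'cy': 211.1752219357614, 'T': [[0.383, -0.615, 0.689, 1421.974], [0.924, 0.269, -0.273, -369.029], [-0.018, 0.741, 0.671, 967.621], [0.0, 0.0, 0.0, 1.0]]}
top {'fx': 505.47950896747034, 'fy': 505.47950896747034, 'cx': 278.3259217330725, 'cy': 211.44436924315812, 'T': [[0.013, 0.997, -0.072, 408.845], [-1.0, 0.014, 0.012, 0.778], [0.013, 0.072, 0.997, 1542.242], [0.0, 0.0, 0.0, 1.0]]}
{'time_s': 0.1, 'qpos': array([-7.12199528e+01,  1.83471867e+01,  8.96994628e+01, -2.18423903e-03,
        7.20425657e+01, -1.14607326e+00]), 'qvel': array([-0.03517328, -0.07361587, -0.05612144, -0.01103313,  0.07261632,
        0.09170124]), 'effort': array([ 6.29350998e-04, -4.13333559e+01, -2.32508236e+01,  7.29229418e-02,
        4.21542011e-02, -7.12408291e-05]), 'ee_pos': array([ 195.80900314, -540.15884511,  213.2119601 ]), 'ee_rot': array([-1.79910761e+02,  2.91939504e-04,  1.99267957e+01]), 'force': array([-0.49122086,  0.71486554,  0.11372056]), 'torque': array([ 0.03888155,  0.01621973, -0.01571062]), 'gripper_force': 0.0, 'gripper_width': 91.4076897901908}
```

View pics/scene0.png

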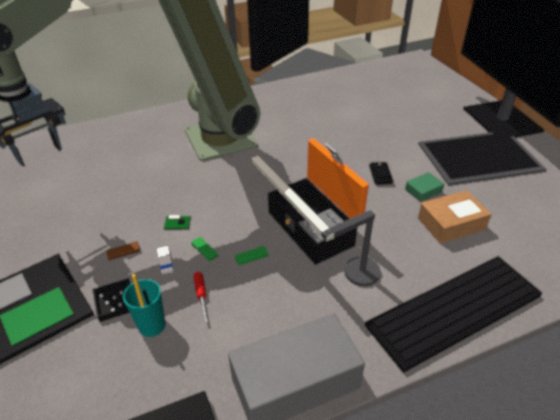

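View pics/top0.png

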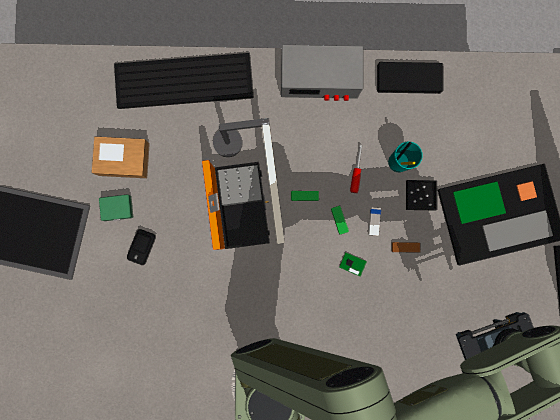

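The top view shows the silver drive with the blue band at about (375,222), the case at (242,205), the upright lid at (211,205) and the lamp bar at (273,185). I'll enlarge crops to get precise corners.

```bash
python3 - <<'E'
import cv2,numpy as np
t=cv2.imread("pics/top0.png");s=cv2.imread("pics/scene0.png")
a=cv2.resize(t[140:260,195:295],None,fx=5,fy=5,interpolation=cv2.INTER_CUBIC)
b=cv2.resize(t[200:245,355:395],None,fx=7,fy=7,interpolation=cv2.INTER_CUBIC)
o=np.zeros((600,790,3),np.uint8);o[:600,:500]=a;o[:315,505:785]=b
cv2.imwrite("pics/c1.png",o)
cv2.imwrite("pics/c2.png",cv2.resize(s[135:285,255:395],None,fx=4,fy=4,interpolation=cv2.INTER_CUBIC))
E
```

```text
(no output)
```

View pics/c1.png

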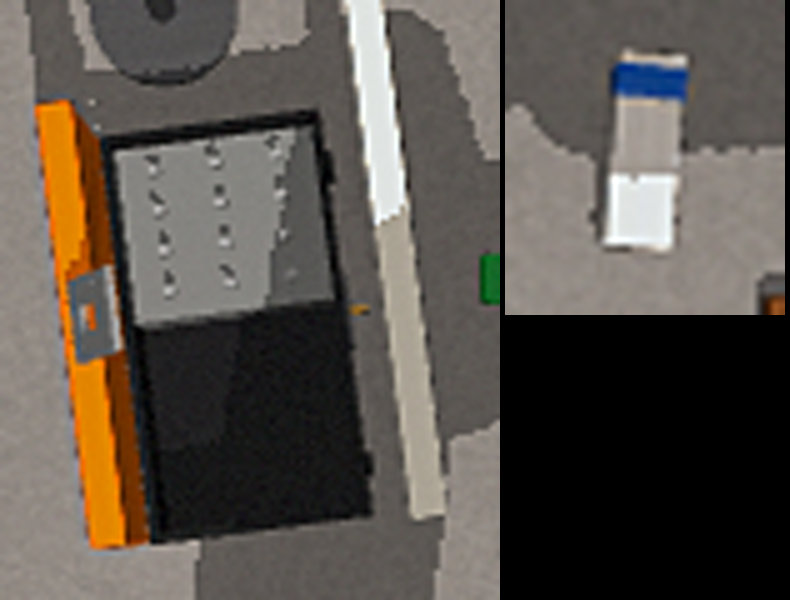

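View pics/c2.png

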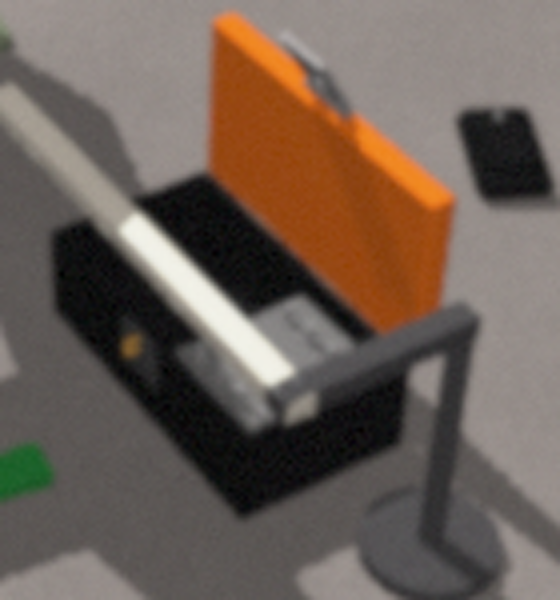

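```bash
cat > h.py <<'E'
import numpy as np,cv2
from workcell import *
from scipy.spatial.transform import Rotation as R
from scipy.optimize import least_squares
def proj(n,P):
    c=camera_model(n);T=np.array(c["T"]);p=(np.atleast_2d(P)-T[:3,3])@T[:3,:3]
    return np.c_[c["cx"]+c["fx"]*p[:,0]/-p[:,2],c["cy"]+c["fy"]*p[:,1]/p[:,2]]
def ray(n,uv,z):
    c=camera_model(n);T=np.array(c["T"])
    d=T[:3,:3]@np.array([(uv[0]-c["cx"])/c["fx"],-(uv[1]-c["cy"])/c["fy"],-1]);o=T[:3,3]
    return o+d*(z-o[2])/d[2]
def lidp(s,t,y,q): # s along lid from hinge, t above underside -> case frame
    return [65-s*np.cos(q)+t*np.sin(q),y,75+s*np.sin(q)+t*np.cos(q)]
def haspp(s,y,q,h): return lidp(134+s*np.sin(h),10-s*np.cos(h),y,q)
def c2w(P,x,y,yaw): return R.from_euler('z',yaw).apply(np.atleast_2d(P))+[x,y,0]
E
cat > fit.py <<'E'
from h import *
U=lambda u,k,o:(u+.5)/k-.5+o
T=lambda u,v:(U(u,5,195),U(v,5,140)); S=lambda u,v:(U(u,4,255),U(v,4,135))
top=[((-65,-120,75),T(318,110)),((-65,120,75),T(371,515)),((65,120,75),T(155,543)),((65,-120,75),T(103,140)),((-79,0,71),T(362,310))]
sc=[((-65,-120,0),S(242,517)),((-65,120,0),S(57,308)),((-65,120,75),S(53,232)),((65,-120,0),S(400,445)),((-78,0,64),S(131,346))]
lt=[((130,20,-120),T(38,105)),((130,0,-120),T(70,100)),((130,20,120),T(92,548)),((130,0,120),T(125,545))]
ls=[((130,0,120),S(213,22)),((130,20,120),S(232,12)),((130,0,-120),S(442,212)),((130,20,-120),S(455,203))]
ht=[((50,-22),T(107,266)),((50,22),T(122,348))]
def f(p,sep=False):
    x,y,yaw,q,h=p[:5];r=[]
    for n,c,l,hh in(("top",top,lt,ht),("scene",sc,ls,[])):
        P=[a for a,_ in c]+[lidp(*a[:2],a[2],q) for a,_ in l]+[haspp(*a,q,h) for a,_ in hh]
        r.append(proj(n,c2w(P,x,y,yaw))-[b for _,b in c+l+hh])
    return np.vstack(r).ravel()
s=least_squares(f,[480,110,1.5,1.6,1.0],loss='soft_l1')
print(s.x,np.degrees(s.x[2:]));print(f(s.x).reshape(-1,2).round(1).tolist())
x,y,w=s.x[:3]
for a in((-109,130),(-89,130)):print("lamp",c2w([*a,206],x,y,w),proj("top",c2w([*a,206],x,y,w)), T(443 if a[0]==-109 else 413,516))
D=np.array([ray("top",(U(u-505,7,355),U(v,7,200)),14) for u,v in((622,52),(690,55),(673,250),(604,247))])
print(D.round(1)); print("drive",D.mean(0),np.degrees(np.arctan2(*((D[0]+D[1]-D[2]-D[3])[1::-1]))),np.linalg.norm(D[0]-D[3]),np.linalg.norm(D[0]-D[1]))
E
python3 fit.py
```

```text
[533.44734687  90.46367579   1.71404428   1.55713709   1.11498733] [98.20750311 89.21738362 63.88406833]
[[0.0, -0.4], [-0.0, -0.0], [-1.4, 0.2], [-1.1, -0.8], [1.3, -0.4], [-0.4, -0.7], [0.7, -0.6], [-0.3, 0.2], [0.6, -0.2], [0.5, -0.2], [-0.4, 0.4], [-0.0, 0.8], [-0.5, 0.0], [-0.2, -0.8], [0.6, -0.3], [-1.0, 0.3], [-0.6, -1.1], [0.8, -0.9], [-2.6, -1.0], [0.7, -1.6]]
lamp [[420.33954775 -35.97850776 206.        ]] [[285.54270152 243.64397291]] (283.2, 242.8)
lamp [[417.4843768  -16.18335686 206.        ]] [[278.0291388  244.63218267]] (277.2, 242.8)
[[ 536.5 -300.7   14. ]
 [ 535.6 -330.4   14. ]
 [ 450.9 -322.8   14. ]
 [ 451.8 -292.9   14. ]]
drive [ 493.6962144  -311.70826146   14.        ] -5.1894601291482365 85.11928583371397 29.631431118091484
```

The fit puts the case at (533, 90) with yaw 98.2°, the lid at 89° and the hasp at about 64°. The drive is at (494, -312) with yaw -5°. The crops agree with this to about a pixel. Next I'll work out the pick moves.

```bash
cat >> h.py <<'E'
CX,CY,CW=533.4,90.5,np.radians(98.2)
def go(pos,tilt=0,yaw=98.2,case=True):
    """tool-frame shift (at present attitude) and rotvec to reach pos; tilt about case y"""
    s=state();R0=R.from_euler('xyz',s["ee_rot"],degrees=True)
    p=c2w(pos,CX,CY,CW)[0] if case else np.array(pos,float)
    R1=R.from_euler('xyz',[180,0,yaw],degrees=True)
    if tilt: # tool leans to the case's front: fingers point +x and down
        R1=R.from_rotvec(-np.radians(tilt)*R.from_euler('z',CW).apply([0,1,0]))*R1
    print("shift",R0.inv().apply(p-s["ee_pos"]).round(1),"rot",(R0.inv()*R1).as_rotvec(degrees=True).round(1),"t",round(s["time_s"],2))
def incase():
    s=state();print("case pos",(R.from_euler('z',-CW).apply(s["ee_pos"]-[CX,CY,0])).round(1),"axis",R.from_euler('z',-CW).apply(R.from_euler('xyz',s["ee_rot"],degrees=True).apply([0,0,1])).round(2),"F",s["force"].round(1),"q",s["qpos"].round(0))
E
python3 -c "
from h import *
go([493.7,-311.7,213],yaw=-5.2,case=False)"
```

```text
shift [ 357.9 -113.3    0.4] rot [-0.1  0.  25.1] t 0.1
```

Call:
pendant(offsets=[45, -14, 0, 0, 0, 0, 45, -14, 0, 0, 0, 0, 45, -14, 0, 0, 0, 0, 45, -14, 0, 0, 0, 0, 45, -14, 0, 0, 0, 0, 45, -14, 0, 0, 0, 0, 45, -14, 0, 0, 0, 0, 43, -15, 0, 0, 0, 0], jaw=60)

```text
time_s: 0.9
ee_pos: [495.3, -310.8, 213.6]
ee_rot: [-180.0, 0.0, 19.9]
force: [0.0, -1.3, 0.7]
gripper_width: 60.0
gripper_force: 0.0
```

Call:
pendant(offsets=[0, 0, 40, 0, 0, 8.4, 0, 0, 40, 0, 0, 8.4, 0, 0, 40, 0, 0, 8.3, 0, 0, 0, 0, 0, 0, 0, 0, 0, 0, 0, 0])

```text
time_s: 1.4
ee_pos: [494.1, -312.4, 94.1]
ee_rot: [-180.0, 0.0, -5.0]
force: [-0.1, -0.3, 0.4]
gripper_width: 60.2
gripper_force: 0.0
```

```bash
python3 -c "
from h import *
go([493.7,-311.7,4],yaw=-5.2,case=False)"
```

```text
shift [-0.4 -0.6 90.1] rot [-0.   0.   0.2] t 1.4
```

Call:
pendant(offsets=[0, 0, 30, 0, 0, 0, 0, 0, 30, 0, 0, 0, 0, 0, 20, 0, 0, 0, 0, 0, 10, 0, 0, 0, 0, 0, 0, 0, 0, 0], jaw=60)

```text
time_s: 1.9
ee_pos: [494.6, -312.9, 4.7]
ee_rot: [180.0, -0.1, -5.1]
force: [0.5, -0.2, -0.3]
gripper_width: 59.9
gripper_force: 0.0
```

Call:
pendant(offsets=[0, 0, 0, 0, 0, 0, 0, 0, 0, 0, 0, 0, 0, 0, 0, 0, 0, 0, 0, 0, 0, 0, 0, 0, 0, 0, 0, 0, 0, 0, 0, 0, 0, 0, 0, 0], jaw=20, squeeze=25)

```text
time_s: 2.5
ee_pos: [494.4, -312.5, 4.7]
ee_rot: [180.0, -0.1, -5.2]
force: [-0.6, 0.8, 5.8]
gripper_width: 29.4
gripper_force: 25.0
```

Call:
pendant(offsets=[0, 0, -30, 0, 0, 0, 0, 0, -50, 0, 0, 0, 0, 0, -50, 0, 0, 0, 0, 0, -50, 0, 0, 0, 0, 0, -50, 0, 0, 0, 0, 0, -50, 0, 0, 0, 0, 0, -30, 0, 0, 0, 0, 0, 0, 0, 0, 0])

```text
time_s: 3.3
ee_pos: [495.7, -313.4, 319.1]
ee_rot: [179.7, -0.5, -5.2]
force: [-0.3, 0.1, -1.5]
gripper_width: 29.6
gripper_force: 25.0
```

```bash
python3 -c "
from h import *
go([-8,52,310])"
```

```text
shift [ -47.6 -385.9    6.8] rot [ 7.000e-01 -1.000e-01 -1.034e+02] t 3.3
```

Call:
pendant(offsets=[-6, -48, 0, 0, 0, 0, -6, -48, 0, 0, 0, 0, -6, -48, 0, 0, 0, 0, -6, -48, 0, 0, 0, 0, -6, -48, 0, 0, 0, 0, -6, -48, 0, 0, 0, 0, -6, -48, 0, 0, 0, 0, -6, -50, 7, 0, 0, 0])

```text
time_s: 4.1
ee_pos: [480.4, 77.3, 306.0]
ee_rot: [180.0, 0.0, -5.2]
force: [1.0, 0.6, -0.9]
gripper_width: 29.9
gripper_force: 25.0
```

Call:
pendant(offsets=[0, 0, 0, 0, 0, -8.5, 0, 0, 0, 0, 0, -8.5, 0, 0, 0, 0, 0, -8.5, 0, 0, 0, 0, 0, -8.5, 0, 0, 0, 0, 0, -8.5, 0, 0, 0, 0, 0, -8.5, 0, 0, 0, 0, 0, -8.5, 0, 0, 0, 0, 0, -8.5])

```text
time_s: 4.9
ee_pos: [480.2, 75.5, 305.1]
ee_rot: [-179.8, 0.1, 63.2]
force: [0.3, -0.4, -1.8]
gripper_width: 29.3
gripper_force: 25.0
```

Call:
pendant(offsets=[0, 0, 0, 0, 0, -8.5, 0, 0, 0, 0, 0, -8.5, 0, 0, 0, 0, 0, -8.5, 0, 0, 0, 0, 0, -8.5, 0, 0, 0, 0, 0, -1.4, 0, 0, 0, 0, 0, 0, 0, 0, 0, 0, 0, 0])

```text
time_s: 5.6
ee_pos: [480.8, 75.5, 306.4]
ee_rot: [-179.9, 0.0, 98.1]
force: [-0.7, 0.4, -0.7]
gripper_width: 29.8
gripper_force: 25.0
```

```bash
python3 -c "
from h import *
go([-8,52,20])
import cv2
a=grab_frame('scene')[60:290,180:420];b=grab_frame('top')[120:280,180:310]
o=np.zeros((460,790,3),np.uint8);o[:,:480]=cv2.resize(a,(480,460));o[:369,485:785]=cv2.resize(b,(300,369));cv2.imwrite('pics/p5.png',o)"
```

```text
shift [ -0.6   2.6 286.4] rot [-0.1  0.  -0.1] t 5.6
```

View pics/p5.png

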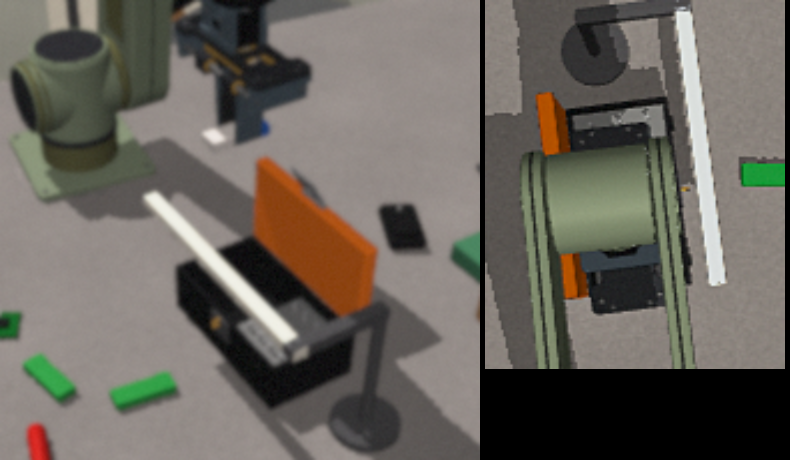

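The drive is held level above the case's empty half. The wrist fork is wide, so I'll check its height above the TCP before descending next to the hasp.

```bash
python3 -c "
from h import *
a=grab_frame('scene');p=state()['ee_pos']
for k in (0,100,200,300,400):
    u=proj('scene',p+[0,0,k])[0];print(k,u.round());cv2.drawMarker(a,tuple(int(v) for v in u),(0,255,255),0,8,1)
cv2.imwrite('pics/p6.png',cv2.resize(a[0:200,150:400],None,fx=3,fy=3))"
```

```text
0 [299. 126.]
100 [300.  88.]
200 [301.  47.]
300 [302.  -1.]
400 [303. -55.]
```

View pics/p6.png

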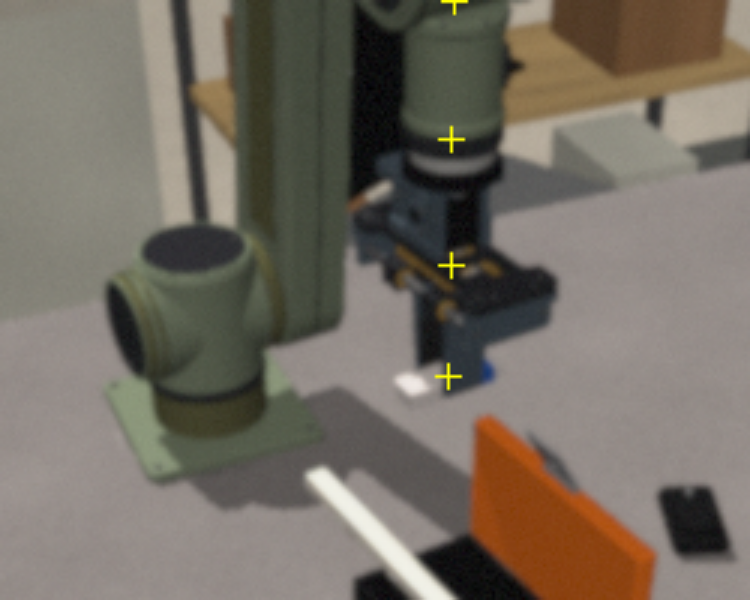

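The fork sits about 290 mm above the TCP, so it stays above the hasp tip at about 254 mm. I can descend.

Call:
pendant(offsets=[0, 2.6, 40, 0, 0, 0, 0, 0, 40, 0, 0, 0, 0, 0, 40, 0, 0, 0, 0, 0, 40, 0, 0, 0, 0, 0, 40, 0, 0, 0, 0, 0, 0, 0, 0, 0, 0, 0, 0, 0, 0, 0])

```text
time_s: 6.45
ee_pos: [484.0, 76.0, 107.6]
ee_rot: [-180.0, 0.0, 98.2]
force: [0.7, 0.3, -0.9]
gripper_width: 29.9
gripper_force: 25.0
```

```bash
python3 -c "
from h import *
incase()"
```

```text
case pos [ -7.3  50.9 107.6] axis [-0.  0. -1.] F [ 0.7  0.3 -0.9] q [  8.  16. 110.  -0.  54.  -1.]
```

Call:
pendant(offsets=[0, 0, 30, 0, 0, 0, 0, 0, 30, 0, 0, 0, 0, 0, 18, 0, 0, 0, 0, 0, 10, 0, 0, 0, 0, 0, 0, 0, 0, 0, 0, 0, 0, 0, 0, 0])

```text
time_s: 7.05
ee_pos: [485.3, 76.2, 20.7]
ee_rot: [179.8, 0.0, 98.2]
force: [-0.4, 0.3, -0.8]
gripper_width: 30.0
gripper_force: 25.0
```

```bash
python3 -c "
from h import *
incase();go([-8,52,11])"
```

```text
case pos [-7.3 49.7 20.7] axis [-0. -0. -1.] F [-0.4  0.3 -0.8] q [  8.  23. 115.  -0.  41.  -1.]
shift [-0.7 -2.3  9.6] rot [0.2 0.  0. ] t 7.05
```

Call:
pendant(offsets=[0, 0, 4, 0, 0, 0, 0, 0, 3, 0, 0, 0, 0, 0, 2, 0, 0, 0, 0, 0, 0, 0, 0, 0, 0, 0, 0, 0, 0, 0])

```text
time_s: 7.55
ee_pos: [483.9, 76.0, 10.7]
ee_rot: [180.0, 0.0, 98.2]
force: [-1.4, -0.3, 5.7]
gripper_width: 29.5
gripper_force: 25.0
```

Call:
pendant(offsets=[0, 0, 0, 0, 0, 0, 0, 0, 0, 0, 0, 0, 0, 0, 0, 0, 0, 0, 0, 0, 0, 0, 0, 0], jaw=46)

```text
time_s: 7.95
ee_pos: [483.6, 75.9, 9.9]
ee_rot: [-180.0, 0.0, 98.2]
force: [0.0, 0.3, -0.2]
gripper_width: 45.9
gripper_force: 0.0
```

Call:
pendant(offsets=[0, 0, -10, 0, 0, 0, 0, 0, -30, 0, 0, 0, 0, 0, -50, 0, 0, 0, 0, 0, -50, 0, 0, 0, 0, 0, -50, 0, 0, 0, 0, 0, -50, 0, 0, 0, 0, 0, -50, 0, 0, 0, 0, 0, 0, 0, 0, 0])

```text
time_s: 8.75
ee_pos: [486.7, 76.4, 308.2]
ee_rot: [179.1, 0.0, 98.2]
force: [1.1, -0.4, -0.1]
gripper_width: 46.1
gripper_force: 0.0
```

```bash
python3 -c "
from h import *
incase()
a=grab_frame('scene')
cv2.imwrite('pics/p7.png',cv2.resize(a[130:290,250:390],None,fx=3.5,fy=3.5,interpolation=cv2.INTER_CUBIC))
go([118,40,299])"
```

```text
case pos [ -7.3  48.2 308.2] axis [-0.   -0.02 -1.  ] F [ 1.1 -0.4 -0.1] q [ 8.  8. 90. -0. 81. -1.]
shift [125.3   9.9   5.4] rot [0.5 0.  0. ] t 8.8
```

View pics/p7.png

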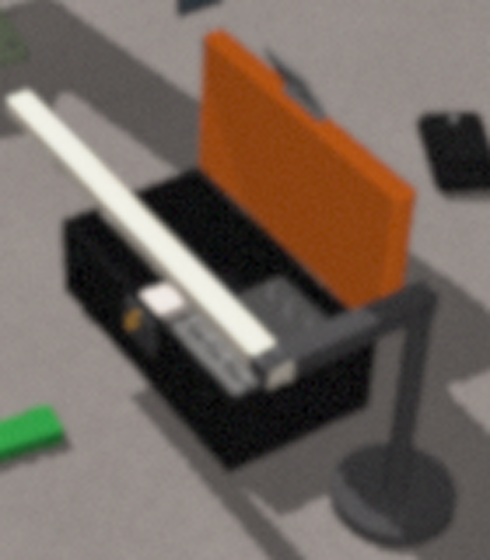

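```bash
python3 -c "
from h import *
for P in ((-50,35,20),(-50,65,20),(35,50,20),(-50,50,6),(-59,0,75),(-65,40,75)): print(P,((proj('scene',c2w(P,CX,CY,CW))[0]-[250,130])*3.5).round())"
```

```text
(-50, 35, 20) [134. 322.]
(-50, 65, 20) [114. 300.]
(35, 50, 20) [213. 273.]
(-50, 50, 6) [124. 323.]
(-59, 0, 75) [149. 300.]
(-65, 40, 75) [114. 273.]
```

Call:
pendant(offsets=[42, 3, 0, 0, 0, 0, 42, 4, 0, 0, 0, 0, 41, 3, 0, 0, 0, 0, 0, 0, 0, 0, 0, 0, 0, 0, 0, 0, 0, 0], jaw=0)

```text
time_s: 9.3
ee_pos: [474.7, 201.2, 298.6]
ee_rot: [-179.8, 0.1, 98.3]
force: [0.1, -0.2, -1.0]
gripper_width: 9.0
gripper_force: 0.0
```

```bash
python3 -c "
from h import *
cv2.imwrite('pics/p8.png',cv2.resize(grab_frame('top')[130:260,190:300],None,fx=4.5,fy=4.5,interpolation=cv2.INTER_CUBIC))
incase();go([106,40,190])"
```

```text
case pos [117.2  42.1 298.9] axis [-0.  0. -1.] F [ 0.8 -0.5  0.3] q [22. 11. 88. -0. 82. 13.]
shift [-11.    2.4 108.9] rot [-0.1  0.1  0.1] t 9.35
```

View pics/p8.png

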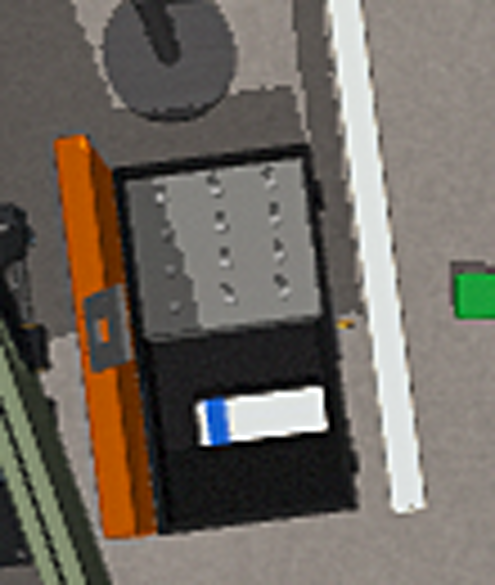

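The drive lies flat on the floor of the empty half. Next I'll push the lid shut from behind.

Call:
pendant(offsets=[-5, -2, 40, 0, 0, 0, 0, 0, 40, 0, 0, 0, 0, 0, 29, 0, 0, 0, 0, 0, 0, 0, 0, 0, -6, 0, -2, 0, 0, 0, -5, 0, 0, 0, 0, 0, -10, 0, 0, 0, 0, 0, -10, 0, 0, 0, 0, 0])

```text
time_s: 10.15
ee_pos: [480.1, 165.0, 194.9]
ee_rot: [179.8, -0.1, 98.2]
force: [0.2, 2.3, 1.7]
gripper_width: 0.6
gripper_force: 1.2
```

```bash
python3 -c "
from h import *
incase()"
```

```text
case pos [ 81.3  42.1 194.9] axis [ 0. -0. -1.] F [0.2 2.3 1.7] q [ 18.  13. 100.   0.  67.   9.]
```

Call:
pendant(offsets=[-10, 0, 2, 0, 0, 0, -10, 0, 2, 0, 0, 0, -9, 0, 3, 0, 0, 0, -9, 0, 4, 0, 0, 0, -8, 0, 5, 0, 0, 0, -8, 0, 5, 0, 0, 0])

```text
time_s: 10.75
ee_pos: [486.4, 110.8, 171.4]
ee_rot: [-180.0, 0.0, 98.2]
force: [0.2, 1.1, 1.8]
gripper_width: 0.5
gripper_force: 0.8
```

```bash
python3 -c "
from h import *
incase()"
```

```text
case pos [ 26.8  43.6 171.4] axis [-0.  0. -1.] F [0.2 1.1 1.8] q [ 12.  13. 103.  -0.  63.   3.]
```

Call:
pendant(offsets=[-7, 0, 6.5, 0, 0, 0, -7, 0, 6.5, 0, 0, 0, -5.5, 0, 7.3, 0, 0, 0, -5.5, 0, 7.3, 0, 0, 0, -4, 0, 8, 0, 0, 0, -4, 0, 8, 0, 0, 0, -2.5, 0, 8, 0, 0, 0, -2.5, 0, 8, 0, 0, 0])

```text
time_s: 11.55
ee_pos: [491.9, 73.9, 111.7]
ee_rot: [-180.0, 0.0, 98.2]
force: [0.1, -0.1, 2.0]
gripper_width: 0.4
gripper_force: 0.4
```

```bash
python3 -c "
from h import *
incase()"
```

```text
case pos [-10.5  43.5 111.7] axis [-0.  0. -1.] F [ 0.1 -0.1  2. ] q [  7.  17. 108.  -0.  55.  -1.]
```

Call:
pendant(offsets=[-1.5, 0, 7, 0, 0, 0, -1, 0, 5, 0, 0, 0, 0, 0, 2, 0, 0, 0, 0, 0, 1, 0, 0, 0, 0, 0, 0, 0, 0, 0, 0, 0, 0, 0, 0, 0])

```text
time_s: 12.15
ee_pos: [492.5, 71.8, 97.6]
ee_rot: [180.0, -0.0, 98.2]
force: [-0.6, 0.4, -0.2]
gripper_width: 0.5
gripper_force: 0.0
```

```bash
python3 -c "
from h import *
incase()"
```

```text
case pos [-12.7  43.2  97.6] axis [ 0. -0. -1.] F [-0.6  0.4 -0.2] q [  7.  18. 109.   0.  53.  -1.]
```

Call:
pendant(offsets=[0, 0, 2, 0, 0, 0, 0, 0, 2, 0, 0, 0, 0, 0, 0, 0, 0, 0])

```text
time_s: 12.45
ee_pos: [492.8, 71.7, 95.2]
ee_rot: [179.9, 0.0, 98.2]
force: [-2.8, -0.7, 12.4]
gripper_width: 0.3
gripper_force: 6.0
```

Call:
pendant(offsets=[0, 0, 1, 0, 0, 0, 0, 0, 0, 0, 0, 0])

```text
time_s: 12.65
ee_pos: [492.8, 71.7, 95.1]
ee_rot: [179.9, 0.0, 98.2]
force: [-5.1, -1.0, 18.6]
gripper_width: 0.8
gripper_force: 9.4
```

Call:
pendant(offsets=[0, 0, -30, 0, 0, 0, 0, 0, -50, 0, 0, 0, 0, 0, -50, 0, 0, 0, 0, 0, -50, 0, 0, 0, 0, 0, -30, 0, 0, 0, 0, 0, 0, 0, 0, 0])

```text
time_s: 13.25
ee_pos: [494.6, 72.0, 307.4]
ee_rot: [179.4, 0.0, 98.2]
force: [-0.1, -0.5, 0.8]
gripper_width: 0.2
gripper_force: 0.0
```

```bash
python3 -c "
from h import *
incase();go([-300,0,303])"
```

```text
case pos [-12.8  41.1 307.4] axis [-0.   -0.01 -1.  ] F [-0.1 -0.5  0.8] q [ 7.  8. 90.  0. 81. -1.]
shift [-287.3   40.9    4.9] rot [0.6 0.  0. ] t 13.25
```

Call:
pendant(offsets=[-48, 7, 0, 0, 0, 0, -48, 7, 0, 0, 0, 0, -48, 7, 0, 0, 0, 0, -48, 7, 0, 0, 0, 0, -48, 7, 0, 0, 0, 0, -47, 6, 0, 0, 0, 0, 0, 0, 0, 0, 0, 0])

```text
time_s: 13.95
ee_pos: [574.3, -211.7, 299.3]
ee_rot: [-179.8, 0.0, 97.9]
force: [0.6, 0.8, -0.6]
gripper_width: 0.3
gripper_force: 0.0
```

```bash
python3 -c "
from h import *
incase();go([-260,0,200],tilt=40)
o=np.zeros((560,790,3),np.uint8)
o[:560,:400]=cv2.resize(grab_frame('top')[150:290,220:320],(400,560),interpolation=cv2.INTER_CUBIC);o[:455,405:790]=cv2.resize(grab_frame('scene')[160:290,260:370],(385,455),interpolation=cv2.INTER_CUBIC)
cv2.imwrite('pics/p9.png',o)"
```

```text
case pos [-304.9    2.6  299.3] axis [-0.  0. -1.] F [ 0.6  0.8 -0.6] q [-21.  20.  75.  -0.  85. -29.]
shift [45.   2.7 99.3] rot [-0.1 40.  -0.3] t 13.95
```

View pics/p9.png

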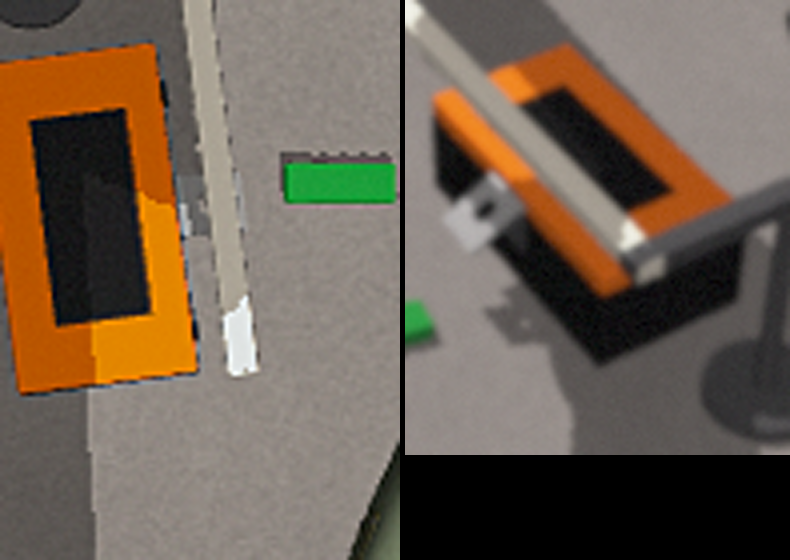

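Lid is shut. The hasp sticks out under the bar, with its tip corners in this crop at (443,215) and (475,250).

```bash
python3 -c "
from h import *
for d in range(40,110,10):
    P=[haspp(50,y,0,np.radians(d)) for y in(22,-22)];print(d,((proj('scene',c2w(P,CX,CY,CW))-[260,160])*3.5+[405,0]).round().tolist())
"
```

```text
40 [[456.0, 225.0], [487.0, 260.0]]
50 [[449.0, 223.0], [479.0, 257.0]]
60 [[444.0, 218.0], [474.0, 253.0]]
70 [[439.0, 212.0], [469.0, 247.0]]
80 [[436.0, 205.0], [466.0, 240.0]]
90 [[435.0, 197.0], [465.0, 232.0]]
100 [[436.0, 188.0], [466.0, 223.0]]
```

Call:
pendant(offsets=[0, 0, 0, 0, 8, 0, 0, 0, 0, 0, 8, 0, 0, 0, 0, 0, 8, 0, 0, 0, 0, 0, 8, 0, 0, 0, 0, 0, 8, 0, 0, 0, 0, 0, 0, 0])

```text
time_s: 14.65
ee_pos: [573.5, -207.5, 297.9]
ee_rot: [-179.5, -40.3, 97.8]
force: [-0.1, -0.2, -0.8]
gripper_width: 0.6
gripper_force: 0.0
```

```bash
python3 -c "
from h import *
incase();go([-230,0,150],tilt=40)"
```

```text
case pos [-300.7    2.8  297.9] axis [ 0.65  0.   -0.76] F [-0.1 -0.2 -0.8] q [-36.  34.  64.  30. 110. -40.]
shift [-41.8   3.7 158.5] rot [-0.2 -0.3 -0.3] t 14.65
```

Call:
pendant(offsets=[-3, 1, 45, 0, 0, 0, -3, 1, 45, 0, 0, 0, -3, 1, 45, 0, 0, 0, -3, 0, 45, 0, 0, 0, -3, 0, 45, 0, 0, 0, -3, 0, 40, 0, 0, 0, 0, 0, 0, 0, 0, 0, 0, 0, 0, 0, 0, 0])

```text
time_s: 15.45
ee_pos: [554.6, -49.6, 89.0]
ee_rot: [179.9, -39.9, 98.5]
force: [0.3, -0.8, 0.9]
gripper_width: 0.9
gripper_force: 0.0
```

```bash
python3 -c "
from h import *
incase();go([-126,0,67],tilt=40)"
```

```text
case pos [-141.7   -1.    89. ] axis [ 0.64  0.   -0.77] F [ 0.3 -0.8  0.9] q [-25.  34.  95.  33.  78. -49.]
shift [-2.  -0.9 27. ] rot [-0.1  0.1  0.2] t 15.45
```

Call:
pendant(offsets=[-1, -0.5, 13, 0, 0, 0, -1, -0.5, 14, 0, 0, 0, 0, 0, 0, 0, 0, 0, -1.7, 0, 5.6, 0, 0, 0, -1.7, 0, 5.6, 0, 0, 0, 0, 0, 0, 0, 0, 0])

```text
time_s: 16.05
ee_pos: [550.4, -31.0, 54.5]
ee_rot: [-179.9, -40.0, 98.2]
force: [-0.2, 0.2, 0.5]
gripper_width: 0.4
gripper_force: 0.0
```

```bash
python3 -c "
from h import *
incase();go([-115.2,0,46.5],tilt=40)"
```

```text
case pos [-122.7    0.5   54.5] axis [ 0.64  0.   -0.77] F [-0.2  0.2  0.5] q [-24.  36.  98.  35.  73. -50.]
shift [ 0.6  0.5 11. ] rot [-0.1 -0.  -0. ] t 16.05
```

Call:
pendant(offsets=[-0.8, 0, 5.7, 0, 0, 0, -0.8, 0, 5.8, 0, 0, 0, 0.7, 0, 5.7, 0, 0, 0, 0.7, 0, 5.7, 0, 0, 0, 0, 0, 0, 0, 0, 0])

```text
time_s: 16.55
ee_pos: [548.0, -15.9, 36.9]
ee_rot: [-179.9, -40.0, 98.2]
force: [-0.5, 0.5, -0.2]
gripper_width: 0.8
gripper_force: 0.0
```

```bash
python3 -c "
from h import *
incase();go([-96.6,0,33.3],tilt=40)"
```

```text
case pos [-107.4    0.7   36.9] axis [ 0.64  0.   -0.77] F [-0.5  0.5 -0.2] q [-23.  37. 100.  36.  71. -51.]
shift [6.  0.8 9.8] rot [-0.1 -0.   0. ] t 16.55
```

```bash
python3 -c "
from h import *
o=np.zeros((560,790,3),np.uint8)
o[:560,:400]=cv2.resize(grab_frame('top')[180:236,250:290],(400,560),interpolation=cv2.INTER_CUBIC);o[:455,405:790]=cv2.resize(grab_frame('scene')[180:245,255:310],(385,455),interpolation=cv2.INTER_CUBIC)
cv2.imwrite('pics/p10.png',o)
for d in(0,20,30,45,63): print(d,((proj('scene',c2w([haspp(50,y,0,np.radians(d)) for y in(22,-22)],CX,CY,CW))-[255,180])*7+[405,0]).round().tolist())
print(((proj('scene',state()['ee_pos'])-[255,180])*7+[405,0]))"
```

```text
0 [[614.0, 303.0], [675.0, 370.0]]
20 [[577.0, 313.0], [637.0, 381.0]]
30 [[559.0, 313.0], [619.0, 382.0]]
45 [[536.0, 308.0], [596.0, 377.0]]
63 [[514.0, 293.0], [574.0, 362.0]]
[[556.95288585 368.42806112]]
```

View pics/p10.png

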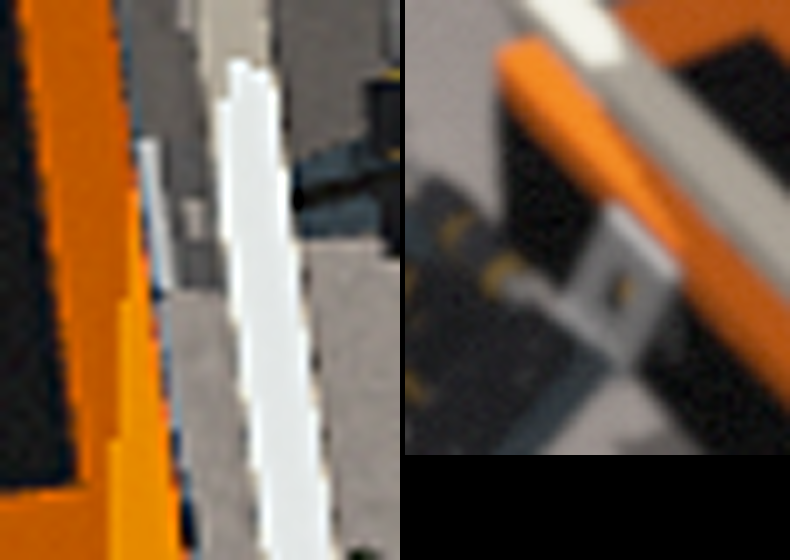

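The hasp has swung to about 28°, with the finger on its outer side and the brass catch lined up with the slot. I'll keep pushing it home.

Call:
pendant(offsets=[3, 0, 5, 0, 0, 0, 3, 0, 5, 0, 0, 0, 3.5, 0, 4.6, 0, 0, 0, 3.5, 0, 4.6, 0, 0, 0, 0, 0, 0, 0, 0, 0])

```text
time_s: 17.15
ee_pos: [545.6, 5.4, 31.2]
ee_rot: [179.9, -39.9, 98.3]
force: [0.7, -3.0, 1.8]
gripper_width: 0.2
gripper_force: 1.6
```

```bash
python3 -c "
from h import *
incase()"
```

```text
case pos [-86.    0.1  31.2] axis [ 0.64  0.   -0.77] F [ 0.7 -3.   1.8] q [-21.  37. 101.  37.  69. -51.]
```

Call:
pendant(offsets=[1.5, 0, 1.3, 0, 0, 0, 1.5, 0, 1.3, 0, 0, 0, 0, 0, 0, 0, 0, 0])

```text
time_s: 17.45
ee_pos: [545.7, 6.4, 31.0]
ee_rot: [179.8, -39.6, 98.4]
force: [-1.4, -12.8, 4.4]
gripper_width: 0.5
gripper_force: 6.4
```

```bash
python3 -c "
from h import *
incase()"
```

```text
case pos [-85.   -0.2  31. ] axis [ 0.64 -0.   -0.77] F [ -1.4 -12.8   4.4] q [-21.  36. 102.  37.  68. -51.]
```

Call:
pendant(offsets=[-3.8, 0, -3.2, 0, 0, 0, -7.7, 0, -6.4, 0, 0, 0, -15, 0, -13, 0, 0, 0, -15, 0, -13, 0, 0, 0, -10, 0, -20, 0, 0, 0, 0, 0, -45, 0, 0, 0, 0, 0, -45, 0, 0, 0, 0, 0, -45, 0, 0, 0])

```text
time_s: 18.25
ee_pos: [567.8, -153.5, 145.0]
ee_rot: [-179.9, -40.0, 98.1]
force: [0.6, -0.1, -0.1]
gripper_width: 0.6
gripper_force: 0.0
```

Call:
pendant(offsets=[0, 0, -45, 0, 0, 0, 0, 0, 0, 0, 0, 0, 0, 0, 0, 0, 0, 0])

```text
time_s: 18.55
ee_pos: [572.1, -181.3, 178.4]
ee_rot: [180.0, -39.9, 98.1]
force: [-0.3, -0.0, -0.8]
gripper_width: 0.6
gripper_force: 0.0  File "<string>", line 11
```

```bash
python3 -c "
from h import *
incase()
g=grab_frame('scene').astype(int)
print('brightness along leaf lines s=5..70 below axis, outer face, y=+-16')
for y in(16,-16):
  for h in(0,12,25):
    H=np.radians(h);P=[(-69-s*np.sin(H)-4*np.cos(H),y,85-s*np.cos(H)+4*np.sin(H)) for s in range(5,75,5)]
    print(y,h,[int(g[int(round(v)),int(round(u))].mean()) for u,v in proj('scene',c2w(P,CX,CY,CW))])
for x in(-66,-73,-80,-86,-92): # horizontal section in the top view at tip/axis heights
    print(x,[g2.tolist() for g2 in [grab_frame('top')[tuple(int(round(k)) for k in proj('top',c2w((x,15,80),CX,CY,CW))[0][::-1])]])
"
```

```text
    print(x,[g2.tolist() for g2 in [grab_frame('top')[tuple(int(round(k)) for k in proj('top',c2w((x,15,80),CX,CY,CW))[0][::-1])]])
                                                                                                                                  ^
SyntaxError: closing parenthesis ')' does not match opening parenthesis '['
```

```bash
python3 -c "
from h import *
incase()
g=grab_frame('scene')
for h in range(0,41,5):
    H=np.radians(h);L=lambda s,y:(-69-s*np.sin(H)-4*np.cos(H),y,85-s*np.cos(H)+4*np.sin(H))
    rows=[]
    for s in (8,40,46,54,60):
        q=proj('scene',c2w([L(s,y) for y in(-17,-9,9,17)],CX,CY,CW)).astype(np.float32)
        rows.append(int(cv2.remap(g,q[:,0],q[:,1],cv2.INTER_LINEAR).mean()))
    print(h,rows)
print(cv2.cvtColor(g,cv2.COLOR_BGR2GRAY)[205:250:2,270:310:2])
"
```

```text
case pos [-274.6    0.5  178.4] axis [ 0.64 -0.   -0.77] F [-0.3 -0.  -0.8] q [-34.  36.  77.  29.  96. -47.]
0 [89, 88, 80, 55, 32]
5 [88, 77, 61, 30, 43]
10 [88, 59, 35, 48, 77]
15 [87, 41, 32, 76, 91]
20 [86, 28, 52, 91, 104]
25 [85, 31, 73, 103, 119]
30 [84, 44, 89, 115, 133]
35 [83, 58, 101, 128, 145]
40 [82, 71, 111, 139, 149]
[[ 16  19   9  20  36  63  87 104 110 109 110 120 135 145 162 166 165 161
  129  60]
 [ 19  15  18  15  18  35  68  87 104 110 106 113 126 131 149 164 166 164
  161 128]
 [ 23   6  16  18   3  22  43  89 101 105 109 109 111 123 136 150 164 164
  165 160]
 [ 26  19  15  20  12  12  37  92 108  99 103 109 109 111 131 136 152 162
  166 165]
 [ 63  21   6  10  16   8  38  84 103 111  99 105 108 108 114 126 133 151
  163 164]
 [117  52  18  14  13  10  37  79  90 108 107 104 107 110 106 109 117 132
  154 166]
 [147 113  46  18  10  12  33  74  87  94 106 107 100 108 106 107 110 122
  134 152]
 [154 137  82  30  20  17  31  76  98  95  93 102  95  97 108 109 110 112
  125 136]
 [151 149 131  73  21  11  33  76 108 100  90  88  72  80  94 106 110 111
  116 122]

[... 490 characters left out ...]
  17  31
   63  84]
 [150 153 154 151 149 140 100  93  89  68  30  24  16   9  12  17  19  20
   30  68]
 [149 150 153 151 151 146 109  94  94  91  62  22  11  17  18  12  19  18
   14  33]
 [152 150 149 153 152 148 124  95  93  94  86  54  26  13  14  16  19  18
   19  21]
 [150 151 152 154 149 149 139 107  92  92  92  85  52  22  19  16  23  16
    9  20]
 [150 147 152 155 153 149 145 112  91  94  93  89  83  51  16  18  19  12
   10   5]
 [152 149 154 153 151 149 151 138 104  94  93  96  92  80  47  16  17  16
   18   8]
 [152 150 150 149 151 151 151 146 107  93  92  92  95  90  76  42  16  11
   11  13]
 [150 154 151 151 148 151 149 151 128  95  91  88  92  91  89  72  41  13
   18  17]]
```

```bash
python3 -c "
from workcell import *
print(job_done())"
```

```text
the job is handed in; nothing more can be done
None
```

The drive lies flat in the empty half of the case, the lid is shut, and the hasp is home over the catch. The job was handed in at about 19 s on the robot's clock, with the arm clear of everything; I confirmed the hasp by its contact position and a pixel-brightness check, not by viewing a final picture.

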